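# Seat the mincer plate on its pin

### The arm

A 7-joint arm with a two-finger parallel gripper is mounted at the origin on the work surface. World frame = base frame: x ahead of the robot, y to its left, z up, the work surface at z = 0. Lengths are in m, angles in rad, forces in N, time in s.
With the tool pointing down it reaches from about 0.4 to 0.875 m from the base axis. Payload 19.3 kg.
Tool frame: the origin (TCP) lies midway between the tips of the shut fingers; the grasp point (between the pads) lies 19 mm behind it; z points along the fingers, y is the line along which they close (so a half turn about z gives the same grasp; the last joint's range is limited). The gripper opens to 85 mm and grips with 20 to 120 N. Pads are 22 mm wide; open, the fingers measure 114 mm over their backs; the gripper's body (76 mm by 85 mm) begins 54 mm behind the grasp point. The pads swing forward as they close: fully open they stand 13 mm farther back than shut.
Start: joints at [-1.327, 0.521, -0.036, 1.599, 0.021, 1.021, -0.113], TCP at [0.193, 0.594, 0.231] pointing down, gripper open.
Joint ranges: [-2.91, 2.91], [-0.3, 2.13], [-1.5, 1.42], [0.17, 2.43], [-1.26, 4.41], [0.16, 1.93], [-2.52, 2.52]. Speed limits (rad/s): [1.89, 1.89, 2.39, 2.39, 3.01, 3.01, 3.01].

### API

Orientations are given as a rotation vector (axis times angle).
In Python, from rig import * gives the robot as it stands.
- The arm moves only by the tool arm_command, never from a script. Its argument "plan" is a list of rows, each an object with "gripper": the finger opening in mm, from 0 to 85.4; "delta_pos": the shift along the tool's x, y, z in mm, a list of three; "turn": the turn about the tool's z in degrees. In form: [{"gripper": gripper, "delta_pos": [x, y, z], "turn": turn}, ...]. A call has 1 to 20 rows; each row is the pose to reach, as a shift and turn from the pose commanded when the call began, along the tool's axes at that moment; what a row does not reach only later rows make up. A row lasts 1/12 s, in which the tool goes at most 41.7 mm and 7.16 degrees, less where a joint would pass 70% of its speed; a pose out of reach is approached as far as the arm can. A call with a gripper value outside its range is refused whole. The fingers move at their own pace and stop on an object; "newtons" is the grip in N (left out, the last holds). Time passes only in rows, so rows that repeat a pose let the fingers close. It gives the time, the measured TCP pose, the force, the opening and the grip force at its end, in the units of the state.
- sense(): the state, without advancing time (a new reading comes with each control period).
- grab_frame(name): name is "side" or "top" or "wrist"; returns a dict with "img" (480x640x3 uint8, red, green, blue), "K" (3x3 intrinsics, pixels), "view" (4x4, takes a point from world to camera coordinates). Camera axes: x right, y down, z forward; pixel columns grow to the right and rows downward; lengths in m; the calibration is good to about 2 mm. A picture is of the moment at which its call begins. There is no depth.
- finish_job(): hands the job in; it is judged then, once.
Trained networks look in the newest picture that a camera, given by its name, has taken for a name from the list of things; names that differ only in an ending like _2 or _b are one class to them, and where a whole thing is asked for, a point or a joint stands for the part that bears it (a point fixed in the world has none). Each returns a list of dicts, best first, with "confidence" (0 to 1); they miss things now and then, are a little off and sometimes report something else, mostly with a low value. They report only what shows in the picture. A call takes as long as a camera call. They do not tell look-alikes from the thing itself.
- find_in(query, camera): "rect" ([centre column, centre row, width, height] in pixels, round what is visible of it).
The state is a dict: "time": time; "joint_positions": joint angles; "qvel": joint speeds; "joint_efforts": joint torques, N m; "tcp_pos": TCP position; "tool_rot": TCP orientation; "ft_force": force on the tool from outside, world axes, zero at the start; "wrist_torque": the same for the moment, N m; "gripper_width": finger opening in m; "grasp_force": force on a finger pad.
Only numpy, scipy, OpenCV 4.12 (cv2) and the standard library are available. Lean on these libraries where they do the work, as an engineer would, in place of code of your own. Each camera call takes 0.05 s, during which the arm holds its last target. There are 200 camera calls.

### The job

The mincer head stands mouth up on the counter, with its hole plate lying loose in the mouth and standing proud of the rim. With a fingertip on its face, turn the plate until the notch in its edge is over the locating pin in the mouth, then press the plate down fully home, flush with the rim, and take the hand away. Only turn and press the plate, do not lift it or take it out, and leave the other things on the counter alone.

Things in the scene. Friction and masses are not known exactly. Their poses are not given: they have to be found in the camera images.
- head: Head of a shop meat mincer, bare aluminium, heavy, does not move. Stands mouth up on its rear flange (128 mm diameter), axis vertical. Origin: centre of its underside, on the counter; z up. +x points from its axis to the locating pin; the feed neck (level pipe, 68 mm diameter, centre line 85 mm up, end flange 86 mm) points along -x and ends 125 mm from the axis.
- rim (a point): Centre of the head's open mouth, on the axis at rim height, 190 mm above the counter. Mouth: outer diameter 119 mm with thread, bore 103 mm. The rim has one slot, 8 mm wide, cut down through the wall on the pin's side; the pin is seen in it from above.
- pin (a point): Top of the locating pin, 48.5 mm from the head's axis: a level steel pin, 6 mm diameter, pointing inward, lying in the slot of the mouth and reaching 5 mm into the bore. Its top is 7 mm below the rim (183 mm above the counter).
- plate: Steel hole plate, loose in the mouth, about 0.4 kg: disc, 100 mm diameter, 12 mm thick, flat face with rings of 8 mm holes, spindle end (16 mm) 1 mm deep in the middle. One notch in its edge, 10 mm wide, 7 mm deep, through the whole thickness. Origin: centre of its underside, 186 mm above the counter at the start; z up, +x to the notch. A fingertip pressing 5 to 10 N on the face turns it either way.
- notch (a point): Middle of the notch in the plate's edge, 46.5 mm from the plate's centre, at half its thickness (6 mm above its underside).
- face (a point): Centre of the plate's upper face: 198 mm above the counter (8 mm proud of the rim) at the start, 190 mm (flush) when home.
- screw (a joint): How far the feed screw under the plate has gone down (m): 0 as it starts, 0.008 home. Its knife carries the plate. A stiff shaft seal holds all up: it slides down only under a push of about 20 N and stays where it is left. With the notch over the pin (within about 2 mm) the plate goes home with it; otherwise the plate lands on the pin after 3 mm and tilts, but can still be turned.
- lock_ring: Bystander: the head's aluminium locking ring, 144 mm diameter plus four lugs, 34 mm high, lying on the counter. Origin: centre of its underside.
- spare_plate: Bystander: another steel plate of 100 mm diameter, 12 mm thick, with seven larger holes, lying on the counter itself. Origin: centre of its underside.
- pusher: Bystander: white plastic pusher standing upright, 54 mm diameter, 188 mm tall. Origin: centre of its underside.
- jar: Bystander: glass jar with a white lid, 68 mm diameter, 95 mm tall. Origin: centre of its underside.
Not all that is in view belongs to the job. Leave any brown or orange look-alike of the plate alone.

How it is judged:
At the end, for the whole second after the job is handed in: The plate lies at rest in the mouth with its notch on the pin (within 6 mm), level within 0.03 rad, centred within 3 mm and down to within 1.8 mm of flush (z of plate in the frame of head below 0.1798 m and angle between plate's own z axis and vertical below 0.03 rad and horizontal distance between notch and pin below 0.006 m and horizontal distance between plate and head below 0.003 m and linear speed of plate below 0.01 m/s); the robot touches nothing.
It fails at once if the plate is lifted (more than 8 mm above where it lay) (z of plate in the frame of head above 0.194 m).
It fails at once if the plate is tipped up by more than 15 degrees (angle between plate's own z axis and vertical above 0.26 rad).
It fails at once if a bystander (locking ring, spare plate, pusher or jar) is shifted by more than 20 mm (distance of any of lock_ring, spare_plate, pusher, jar from where it was at the start of the episode above 0.02 m).
It also fails if it takes over 51 s, if anything falls off the work surface, if the arm or the gripper's body presses on something with over 40 N, if the wrist force passes 120 N, or if a joint passes its speed limit or range.

## Working session

There is one attempt and no reset: what is moved stays moved. The work goes in short steps, Python scripts to look and compute and a tool call to move; the robot and the scene stay as the last step left them, time stands still between calls to the robot, and variables do not carry over. Pictures are saved under pics/ and viewed, at most 10 in all, crops included, and the job is handed in when it is done.

Besides the shell and the picture viewer there is one more tool, called after "Call:" as name(argument=value, ...) on one line, values as JSON. arm_command: Moves the arm, as the interface text tells. Its arguments: {"type":"object","properties":{"plan":{"type":"array","items":{"type":"object","properties":{"gripper":{"type":"number"},"delta_pos":{"type":"array","items":{"type":"number"}},"turn":{"type":"number"}}}},"newtons":{"type":"number"}},"required":["plan"]}

```bash
mkdir -p pics; cat > h.py <<'E'
from rig import *
import numpy as np, cv2
from scipy.spatial.transform import Rotation as R
def ray(f,u,v,z):
    V=f["view"];K=f["K"];d=V[:3,:3].T@np.linalg.inv(K)@[u,v,1];c=-V[:3,:3].T@V[:3,3]
    return c+d*(z-c[2])/d[2]
def proj(f,p):
    V=f["view"];q=f["K"]@(V[:3,:3]@np.array(p)+V[:3,3]);return q[:2]/q[2]
E
python3 - <<'E'
from h import *
s=sense();print(s["time"],s["tcp_pos"],s["tool_rot"],s["ft_force"])
print(R.from_rotvec(s["tool_rot"]).as_matrix().round(3))
ims=[]
for c in ["top","side"]:
    f=grab_frame(c);cv2.imwrite(f"pics/{c}1.png",f["img"][:,:,::-1])
    for n,z in [("head",.1),("plate",.198),("pin",.183),("notch",.192),("lock_ring",.034),("pusher",.188),("jar",.095),("spare_plate",.012)]:
        for d in find_in(n,c)[:2]: print(c,n,np.round(d["rect"]),round(d["confidence"],2),ray(f,d["rect"][0],d["rect"][1],z).round(3))
E
```

```text
0.0 [0.19285251 0.59413855 0.23073203] [-4.90877757e-01 -3.10292903e+00  1.81111589e-03] [-0.12422623  0.94919908  0.60643249]
[[-0.951  0.309 -0.   ]
 [ 0.309  0.951 -0.001]
 [-0.    -0.001 -1.   ]]
top head [314. 318.  91.  98.] 0.7 [0.477 0.007 0.1  ]
top plate [406. 278.  50.  48.] 0.9 [ 0.545 -0.151  0.198]
top plate [234. 334.  51.  50.] 0.75 [0.454 0.141 0.198]
top pin [152. 259.  44.  36.] 0.51 [0.584 0.288 0.183]
top notch [233. 333.  49.  51.] 0.91 [0.456 0.145 0.192]
top notch [408. 280.  46.  46.] 0.6 [ 0.541 -0.157  0.192]
top lock_ring [234. 163.  75.  72.] 0.68 [0.792 0.167 0.034]
top pusher [486. 261.  52.  31.] 0.9 [ 0.573 -0.295  0.188]
top pusher [324. 302.  59.  58.] 0.33 [ 0.507 -0.011  0.188]
top jar [152. 259.  45.  37.] 0.74 [0.591 0.312 0.095]
top spare_plate [400. 171.  47.  49.] 0.7 [ 0.777 -0.178  0.012]
side head [393. 261.  86.  90.] 0.97 [ 0.484 -0.001  0.1  ]
side head [388. 229.  46.  32.] 0.23 [ 0.515 -0.11   0.1  ]
side plate [386. 229.  43.  30.] 0.91 [0.507 0.007 0.198]
side plate [394. 353.  46.  40.] 0.73 [0.439 0.322 0.198]
side pin [394. 265.  86.  89.] 0.87 [0.475 0.099 0.183]
side notch [390. 226.  46.  32.] 0.93 [ 0.502 -0.01   0.192]
side notch [393. 350.  48.  40.] 0.67 [0.441 0.313 0.192]
side lock_ring [239. 314.  69.  62.] 0.68 [0.793 0.192 0.034]
side pusher [379. 181.  21.  63.] 0.93 [ 0.56  -0.184  0.188]
side jar [307. 386.  36.  55.] 0.75 [0.58  0.361 0.095]
side jar [393. 264.  85.  86.] 0.74 [0.483 0.006 0.095]
side spare_plate [296. 226.  35.  26.] 0.88 [ 0.775 -0.16   0.012]
side spare_plate [388. 227.  46.  35.] 0.74 [ 0.528 -0.226  0.012]
```

View pics/top1.png

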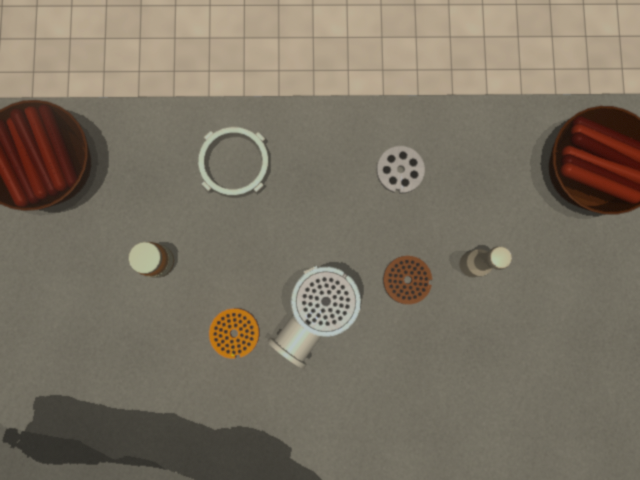

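View pics/side1.png

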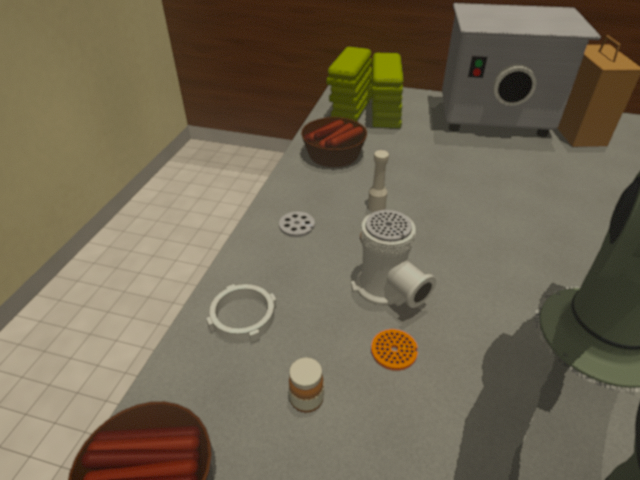

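The top picture shows the mouth and steel plate at about (326,300), with the neck pointing down-left to (290,345). The pin slot is therefore at the upper right. The orange (234,334) and brown (407,280) discs are decoys. I'll go above the head with the fingers shut.

Call:
arm_command(plan=[{"gripper":0,"delta_pos":[-20,-20,-40],"turn":0},{"gripper":0,"delta_pos":[-40,-40,-80],"turn":0},{"gripper":0,"delta_pos":[-486,-480,-130],"turn":0},{"gripper":0,"delta_pos":[-486,-480,-130],"turn":0},{"gripper":0,"delta_pos":[-486,-480,-130],"turn":0},{"gripper":0,"delta_pos":[-486,-480,-130],"turn":0},{"gripper":0,"delta_pos":[-486,-480,-130],"turn":0},{"gripper":0,"delta_pos":[-486,-480,-130],"turn":0},{"gripper":0,"delta_pos":[-486,-480,-130],"turn":0},{"gripper":0,"delta_pos":[-486,-480,-130],"turn":0},{"gripper":0,"delta_pos":[-486,-480,-130],"turn":0},{"gripper":0,"delta_pos":[-486,-480,-130],"turn":0},{"gripper":0,"delta_pos":[-486,-480,-130],"turn":0},{"gripper":0,"delta_pos":[-486,-480,-130],"turn":0},{"gripper":0,"delta_pos":[-486,-480,-130],"turn":0},{"gripper":0,"delta_pos":[-486,-480,-130],"turn":0},{"gripper":0,"delta_pos":[-486,-480,-130],"turn":0},{"gripper":0,"delta_pos":[-486,-480,-130],"turn":0},{"gripper":0,"delta_pos":[-486,-480,-130],"turn":0},{"gripper":0,"delta_pos":[-486,-480,-130],"turn":0}])

```text
time: 2.57
tcp_pos: [0.507, -0.0126, 0.3611]
tool_rot: [-0.493, -3.102, 0.0]
ft_force: [0.1, 0.6, -0.2]
gripper_width: 0.0
grasp_force: 0.0
```

```bash
python3 - <<'E'
from h import *
s=sense();print(s["time"],s["tcp_pos"],s["ft_force"],s["joint_positions"])
f=grab_frame("wrist");cv2.imwrite("pics/w1.png",f["img"][:,:,::-1])
print(ray(f,320,240,.198),-f["view"][:3,:3].T@f["view"][:3,3],f["view"][:3,:3].round(2))
for n in ["head","plate","pin","notch"]:
    for d in find_in(n,"wrist")[:2]: print(n,np.round(d["rect"]),round(d["confidence"],2),ray(f,d["rect"][0],d["rect"][1],.198).round(3))
E
```

```text
2.5667 [ 0.50700946 -0.01255369  0.36112527] [ 0.1350096   0.56206478 -0.15445326] [-0.40912928  0.21795101  0.3879174   1.738437   -0.08773335  1.20258928
  1.25762542]
[ 0.52225012 -0.01701609  0.198     ] [0.43369787 0.01158065 0.50458223] [[ 0.31  0.95 -0.  ]
 [ 0.91 -0.3   0.3 ]
 [ 0.29 -0.09 -0.95]]
head [324. 175. 147. 220.] 0.56 [0.471 0.002 0.198]
plate [451.  91.  84.  91.] 0.87 [0.442 0.112 0.198]
plate [207. 252.  77.  75.] 0.83 [ 0.503 -0.112  0.198]
pin [324. 174. 151. 220.] 0.71 [0.471 0.003 0.198]
notch [448.  90.  88.  86.] 0.86 [0.441 0.11  0.198]
notch [208. 255.  77.  70.] 0.73 [ 0.505 -0.111  0.198]
```

View pics/w1.png

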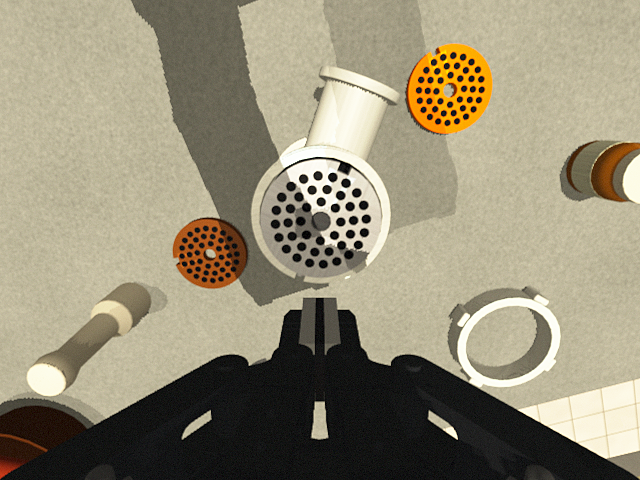

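The wrist view shows the plate centred at about (321,220) in the mouth. A dark notch shows at about (344,168), near the neck side, and slot marks show near the lower rim. I'll enlarge that area and fit the centre.

```bash
python3 - <<'E'
from h import *
f=grab_frame("wrist");im=f["img"][:,:,::-1]
cv2.imwrite("pics/w2.png",cv2.resize(im[140:300,240:400],None,fx=3.7,fy=3.7,interpolation=cv2.INTER_CUBIC))
for n,u,v,z in [("hub",321,220,.197),("notch",344,168,.198)]: print(n,ray(f,u,v,z).round(4))
t=grab_frame("top");print("top hub",ray(t,326,301,.197).round(4))
c=ray(t,326,301,.197)
ph=np.linspace(0,2*np.pi,13)[:-1]
print([proj(f,ray(f,321,220,.197)+.05*np.array([np.cos(a),np.sin(a),0])+[0,0,.001]).round(0).tolist() for a in ph])
n=ray(t,290,347,.085);print("neck dir",np.degrees(np.arctan2(*(n-c)[[1,0]])))
n=ray(f,357,82,.085);print("neck dir w",n,np.degrees(np.arctan2(*(n-ray(f,321,220,.197))[[1,0]])))
E
```

```text
hub [ 0.5062 -0.0095  0.197 ]
notch [0.4712 0.0209 0.198 ]
top hub [ 0.5077 -0.0141  0.197 ]
[[339.0, 274.0], [364.0, 258.0], [380.0, 232.0], [379.0, 202.0], [363.0, 175.0], [334.0, 160.0], [302.0, 162.0], [275.0, 180.0], [261.0, 208.0], [264.0, 238.0], [282.0, 262.0], [309.0, 275.0]]
neck dir 141.881637833879
neck dir w [0.4065218  0.06149547 0.085     ] 144.54257778346962
```

View pics/w2.png

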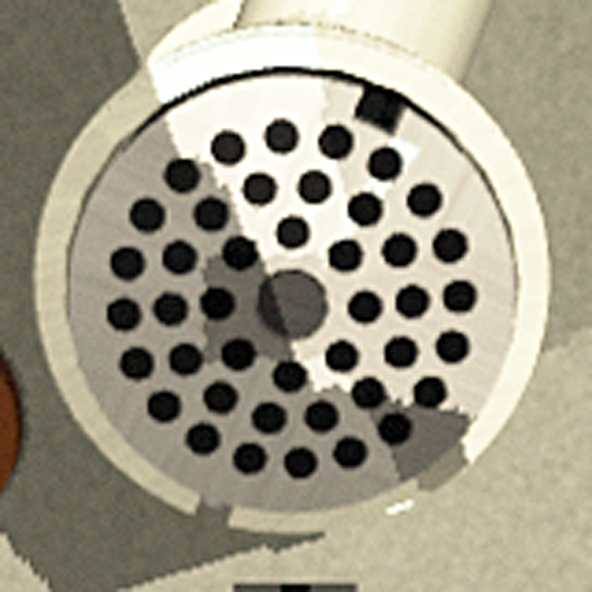

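The crop shows the notch at (380,105), the hub at (292,303) and the slot gap in the rim at (213,515). The dark patch at (440,460) is a shadow. Next I'll work out the angles.

```bash
python3 - <<'E'
from h import *
f=grab_frame("wrist")
p=lambda a,b,z: ray(f,240+(a+.5)/3.7-.5,140+(b+.5)/3.7-.5,z)
hub=p(292,303,.197)
ang=lambda v:np.degrees(np.arctan2(v[1],v[0]))
# plate face edge left/right/bottom extremes
print("hub",hub)
n=p(380,105,.198);s=p(213,512,.19)
for nm,q in [("notch",n),("slot",s),("other",p(440,465,.19))]: print(nm,q,np.linalg.norm((q-hub)[:2]),ang(q-hub))
# outer rim fit
pts=np.array([p(a,b,.19)[:2] for a,b in [(36,300),(548,290),(60,190),(120,440),(530,370),(300,528),(470,122)]])
A=np.c_[2*pts,np.ones(len(pts))];x=np.linalg.lstsq(A,(pts**2).sum(1),rcond=None)[0];print("rim",x[:2],np.sqrt(x[2]+x[:2]@x[:2]))
print("slot ang from rim c",ang(s[:2]-x[:2]),"notch",ang(n[:2]-x[:2]))
E
```

```text
hub [ 0.50689572 -0.01213372  0.197     ]
notch [0.47089648 0.01937487 0.198     ] 0.04784073937008433 138.80573458850978
slot [ 0.5519547  -0.04674236  0.19      ] 0.056816099546287774 -37.52693955973282
other [0.55715852 0.00857744 0.19      ] 0.05436267814502065 22.394474635103027
rim [ 0.50698219 -0.01174296] 0.05718193081179929
slot ang from rim c -37.89147196572186 notch 139.22777294568098
```

The numbers agree: the centre is about (0.507, -0.012), the notch is at 139° and the pin at -37.5°. I need to turn the plate about 176° clockwise seen from above, which is positive in the tool frame. I'll set down at 32 mm radius.

Call:
arm_command(plan=[{"gripper":0,"delta_pos":[0,-32,30],"turn":0},{"gripper":0,"delta_pos":[0,-32,70],"turn":0},{"gripper":0,"delta_pos":[0,-32,110],"turn":0},{"gripper":0,"delta_pos":[0,-32,140],"turn":0},{"gripper":0,"delta_pos":[0,-32,155],"turn":0},{"gripper":0,"delta_pos":[0,-32,160],"turn":0},{"gripper":0,"delta_pos":[0,-32,161],"turn":0},{"gripper":0,"delta_pos":[0,-32,161],"turn":0},{"gripper":0,"delta_pos":[0,-32,161],"turn":0}])

```text
time: 3.72
tcp_pos: [0.4978, -0.0425, 0.2015]
tool_rot: [0.49, 3.101, 0.001]
ft_force: [0.1, 0.2, -0.0]
gripper_width: 0.0002
grasp_force: 0.0
```

Call:
arm_command(plan=[{"gripper":0,"delta_pos":[0,0,1],"turn":0},{"gripper":0,"delta_pos":[0,0,1.5],"turn":0},{"gripper":0,"delta_pos":[0,0,1.5],"turn":0}])

```text
time: 3.97
tcp_pos: [0.4973, -0.0425, 0.1992]
tool_rot: [0.491, 3.102, 0.0]
ft_force: [-0.4, 0.1, -0.4]
gripper_width: 0.0
grasp_force: 0.0
```

Call:
arm_command(plan=[{"gripper":0,"delta_pos":[0,0,0.5],"turn":0},{"gripper":0,"delta_pos":[0,0,0.5],"turn":0}])

```text
time: 4.13
tcp_pos: [0.4972, -0.0425, 0.1984]
tool_rot: [0.491, 3.103, 0.0]
ft_force: [0.2, -0.2, 0.2]
gripper_width: 0.0004
grasp_force: 0.0
```

Call:
arm_command(plan=[{"gripper":0,"delta_pos":[0,0,1],"turn":0},{"gripper":0,"delta_pos":[0,0,1],"turn":0},{"gripper":0,"delta_pos":[0,0,1],"turn":0}])

```text
time: 4.38
tcp_pos: [0.4977, -0.0426, 0.1979]
tool_rot: [0.491, 3.102, 0.001]
ft_force: [-1.2, -0.0, 9.6]
gripper_width: -0.0002
grasp_force: 4.9
```

Call:
arm_command(plan=[{"gripper":0,"delta_pos":[0,0,0.5],"turn":0},{"gripper":0,"delta_pos":[0,0,0.5],"turn":0}])

```text
time: 4.55
tcp_pos: [0.4979, -0.0426, 0.1977]
tool_rot: [0.491, 3.101, 0.001]
ft_force: [-0.8, 0.8, 15.7]
gripper_width: 0.0001
grasp_force: 7.8
```

Call:
arm_command(plan=[{"gripper":0,"delta_pos":[3.3,0.2,-0.4],"turn":0},{"gripper":0,"delta_pos":[6.7,0.7,-0.4],"turn":0},{"gripper":0,"delta_pos":[9.9,1.6,-0.4],"turn":0},{"gripper":0,"delta_pos":[13.0,2.8,-0.4],"turn":0},{"gripper":0,"delta_pos":[16.0,4.3,-0.4],"turn":0},{"gripper":0,"delta_pos":[18.8,6.1,-0.4],"turn":0},{"gripper":0,"delta_pos":[21.4,8.2,-0.4],"turn":0},{"gripper":0,"delta_pos":[23.8,10.6,-0.4],"turn":0},{"gripper":0,"delta_pos":[25.9,13.2,-0.4],"turn":0},{"gripper":0,"delta_pos":[27.7,16.0,-0.4],"turn":0},{"gripper":0,"delta_pos":[29.2,19.0,-0.4],"turn":0},{"gripper":0,"delta_pos":[30.4,22.1,-0.4],"turn":0},{"gripper":0,"delta_pos":[31.3,25.3,-0.4],"turn":0},{"gripper":0,"delta_pos":[31.8,28.7,-0.4],"turn":0},{"gripper":0,"delta_pos":[32.0,32.0,-0.4],"turn":0},{"gripper":0,"delta_pos":[32.0,32.0,-0.4],"turn":0}])

```text
time: 5.88
tcp_pos: [0.4774, -0.0017, 0.1978]
tool_rot: [0.49, 3.102, 0.001]
ft_force: [-0.6, 0.9, 10.6]
gripper_width: -0.0002
grasp_force: 5.1
```

```bash
python3 - <<'E'
from h import *
s=sense();print(s["time"],s["tcp_pos"],s["ft_force"])
f=grab_frame("wrist");im=f["img"][:,:,::-1]
u,v=proj(f,[.507,-.012,.198]).astype(int);print(u,v)
cv2.imwrite("pics/w3.png",cv2.resize(im[v-80:v+80,u-80:u+80],None,fx=3.7,fy=3.7,interpolation=cv2.INTER_CUBIC))
E
```

```text
5.8833 [ 0.47735618 -0.00172276  0.19776839] [-0.60326583  0.86762752 10.63449283]
317 380
```

View pics/w3.png

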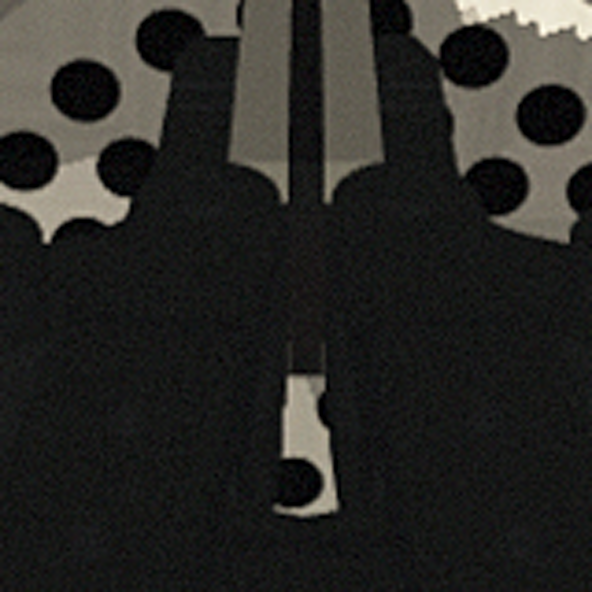

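The gripper hides the notch from this close. I'll finish the orbit nearly all the way, then lift and look.

Call:
arm_command(plan=[{"gripper":0,"delta_pos":[-0.2,3.3,0],"turn":0},{"gripper":0,"delta_pos":[-0.7,6.7,0],"turn":0},{"gripper":0,"delta_pos":[-1.6,9.9,0],"turn":0},{"gripper":0,"delta_pos":[-2.8,13.0,0],"turn":0},{"gripper":0,"delta_pos":[-4.3,16.0,0],"turn":0},{"gripper":0,"delta_pos":[-6.1,18.8,0],"turn":0},{"gripper":0,"delta_pos":[-8.2,21.4,0],"turn":0},{"gripper":0,"delta_pos":[-10.6,23.8,0],"turn":0},{"gripper":0,"delta_pos":[-13.2,25.9,0],"turn":0},{"gripper":0,"delta_pos":[-16.0,27.7,0],"turn":0},{"gripper":0,"delta_pos":[-19.0,29.2,0],"turn":0},{"gripper":0,"delta_pos":[-22.1,30.4,0],"turn":0},{"gripper":0,"delta_pos":[-25.3,31.3,0],"turn":0},{"gripper":0,"delta_pos":[-28.7,31.8,0],"turn":0},{"gripper":0,"delta_pos":[-28.7,31.8,0],"turn":0}])

```text
time: 7.18
tcp_pos: [0.5148, 0.0191, 0.1978]
tool_rot: [0.491, 3.101, 0.001]
ft_force: [1.0, -0.6, 9.9]
gripper_width: -0.0002
grasp_force: 4.9
```

Call:
arm_command(plan=[{"gripper":0,"delta_pos":[0,0,-4],"turn":0},{"gripper":0,"delta_pos":[0,0,-20],"turn":0},{"gripper":0,"delta_pos":[-1,-15,-60],"turn":0},{"gripper":0,"delta_pos":[-3,-32,-100],"turn":0},{"gripper":0,"delta_pos":[-3,-32,-140],"turn":0},{"gripper":0,"delta_pos":[-13,-32,-163],"turn":0},{"gripper":0,"delta_pos":[-13,-32,-163],"turn":0},{"gripper":0,"delta_pos":[-13,-32,-163],"turn":0}])

```text
time: 7.85
tcp_pos: [0.5166, -0.0154, 0.3612]
tool_rot: [0.491, 3.101, 0.001]
ft_force: [-0.2, -0.7, -0.6]
gripper_width: 0.0001
grasp_force: 0.0
```

```bash
python3 - <<'E'
from h import *
s=sense();print(s["time"],s["tcp_pos"],s["ft_force"])
f=grab_frame("wrist");im=f["img"][:,:,::-1]
u,v=proj(f,[.507,-.012,.198]).astype(int);print(u,v)
cv2.imwrite("pics/w4.png",cv2.resize(im[v-80:v+80,u-80:u+80],None,fx=3.7,fy=3.7,interpolation=cv2.INTER_CUBIC))
E
```

```text
7.85 [ 0.51658955 -0.01543356  0.36119346] [-0.1603     -0.68170355 -0.59239614]
319 209
```

View pics/w4.png

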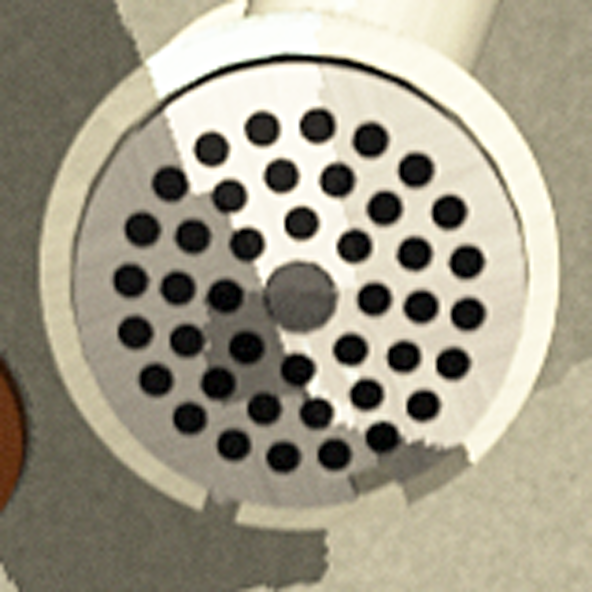

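The plate turned. The slot is at crop (220,500) and the notch seems to be at about (375,485), in the shadow. I'll rectify the view and boost the contrast to be sure.

```bash
python3 - <<'E'
from h import *
f=grab_frame("wrist");g=cv2.cvtColor(f["img"],cv2.COLOR_RGB2GRAY)
# polar unwrap about centre: rows radius 36..62 mm at z=.198, cols world angle -180..180
a=np.radians(np.arange(-120,60,.25));
def pol(z):
    r=np.arange(.030,.064,.0002);A,Rr=np.meshgrid(a,r)
    P=np.stack([.507+Rr*np.cos(A),-.012+Rr*np.sin(A),np.full_like(A,z),],-1)
    q=(P@f["view"][:3,:3].T+f["view"][:3,3])@f["K"].T
    m=(q[...,:2]/q[...,2:]).astype(np.float32)
    return cv2.createCLAHE(4,(4,4)).apply(cv2.remap(g,m[...,0],m[...,1],cv2.INTER_CUBIC))
o=np.vstack([pol(.198),pol(.190)])
o=cv2.resize(o,(720,510))
for k in range(0,720,80): cv2.putText(o,str(k//4-120),(k,12),0,.4,255,1);cv2.line(o,(k,0),(k,6),255,1)
cv2.imwrite("pics/p1.png",o)
E
```

```text
(no output)
```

View pics/p1.png

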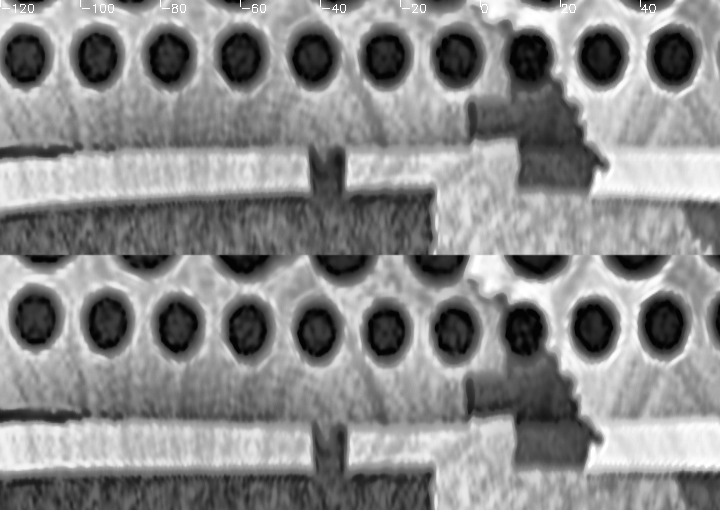

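In the unwrapped view the notch spans columns 470 to 517, so its centre is at +3.4°. The slot spans 313 to 347, which puts it at -37.5°. That leaves 41° clockwise. This time I'll turn the tool along with the plate so the fingertip doesn't creep.

Call:
arm_command(plan=[{"gripper":0,"delta_pos":[-0.9,-30.1,40],"turn":0},{"gripper":0,"delta_pos":[-0.9,-30.1,80],"turn":0},{"gripper":0,"delta_pos":[-0.9,-30.1,120],"turn":0},{"gripper":0,"delta_pos":[-0.9,-30.1,145],"turn":0},{"gripper":0,"delta_pos":[-0.9,-30.1,157],"turn":0},{"gripper":0,"delta_pos":[-0.9,-30.1,161],"turn":0},{"gripper":0,"delta_pos":[-0.9,-30.1,162.5],"turn":0},{"gripper":0,"delta_pos":[-0.9,-30.1,163],"turn":0},{"gripper":0,"delta_pos":[-0.9,-30.1,163],"turn":0},{"gripper":0,"delta_pos":[1.7,-30.9,163],"turn":5},{"gripper":0,"delta_pos":[4.4,-31.5,163],"turn":10},{"gripper":0,"delta_pos":[7.2,-31.9,163],"turn":15},{"gripper":0,"delta_pos":[10.0,-32.0,163],"turn":20},{"gripper":0,"delta_pos":[12.8,-31.9,163],"turn":25},{"gripper":0,"delta_pos":[15.6,-31.5,163],"turn":30},{"gripper":0,"delta_pos":[18.3,-30.9,163],"turn":35},{"gripper":0,"delta_pos":[20.9,-30.1,163],"turn":40},{"gripper":0,"delta_pos":[22.0,-29.7,163],"turn":42},{"gripper":0,"delta_pos":[22.0,-29.7,163],"turn":42},{"gripper":0,"delta_pos":[22.0,-29.7,163],"turn":42}])

```text
time: 9.62
tcp_pos: [0.4858, -0.0366, 0.197]
tool_rot: [-1.567, -2.722, 0.001]
ft_force: [-0.0, -0.3, 0.5]
gripper_width: -0.0002
grasp_force: 0.0
```

Call:
arm_command(plan=[{"gripper":0,"delta_pos":[0,0,-4],"turn":0},{"gripper":0,"delta_pos":[0,0,-30],"turn":-6},{"gripper":0,"delta_pos":[-1,15,-70],"turn":-13},{"gripper":0,"delta_pos":[8,28,-110],"turn":-20},{"gripper":0,"delta_pos":[5,33,-145],"turn":-27},{"gripper":0,"delta_pos":[5,33,-163],"turn":-34},{"gripper":0,"delta_pos":[5,33,-163],"turn":-42},{"gripper":0,"delta_pos":[5,33,-163],"turn":-42},{"gripper":0,"delta_pos":[5,33,-163],"turn":-42}])

```text
time: 10.37
tcp_pos: [0.5119, -0.0162, 0.3601]
tool_rot: [-0.494, -3.102, -0.0]
ft_force: [-0.1, -0.6, -0.4]
gripper_width: 0.0002
grasp_force: 0.0
```

```bash
cat > pol.py <<'E'
from h import *
import sys
s=sense();print(s["time"],s["tcp_pos"],s["ft_force"])
f=grab_frame("wrist");g=cv2.cvtColor(f["img"],cv2.COLOR_RGB2GRAY)
a=np.radians(np.arange(-120,60,.25));
def pol(z):
    r=np.arange(.030,.064,.0002);A,Rr=np.meshgrid(a,r)
    P=np.stack([.507+Rr*np.cos(A),-.012+Rr*np.sin(A),np.full_like(A,z),],-1)
    q=(P@f["view"][:3,:3].T+f["view"][:3,3])@f["K"].T
    m=(q[...,:2]/q[...,2:]).astype(np.float32)
    return cv2.createCLAHE(4,(4,4)).apply(cv2.remap(g,m[...,0],m[...,1],cv2.INTER_CUBIC))
o=np.vstack([pol(.198),pol(.190)])
o=cv2.resize(o,(720,510))
for k in range(0,720,80): cv2.putText(o,str(k//4-120),(k,12),0,.4,255,1);cv2.line(o,(k,0),(k,6),255,1)
cv2.imwrite(sys.argv[1],o)
E
python3 pol.py pics/p2.png
```

```text
10.3667 [ 0.51188536 -0.01619767  0.3600769 ] [-0.10419508 -0.63666209 -0.41667555]
```

View pics/p2.png

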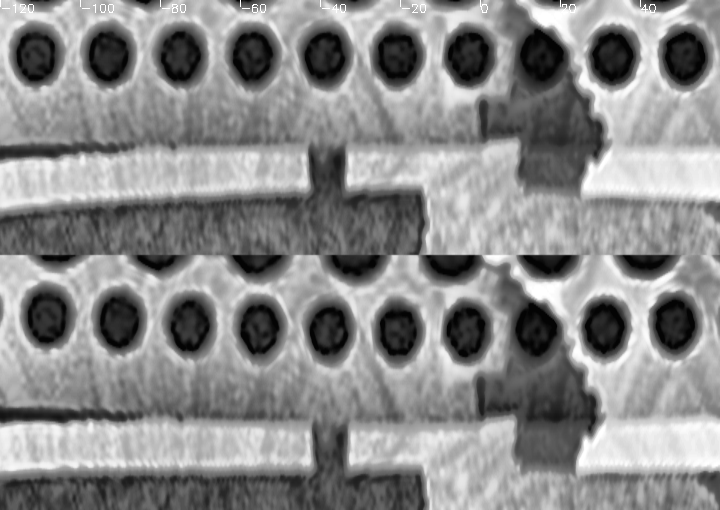

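The notch moved only about 3°, to +6°, and the final force was 0.5 N, so the fingertip lost its contact. I'll set down again step by step, watching the force.

Call:
arm_command(plan=[{"gripper":0,"delta_pos":[-7.5,-26.5,40],"turn":0},{"gripper":0,"delta_pos":[-7.5,-26.5,80],"turn":0},{"gripper":0,"delta_pos":[-7.5,-26.5,120],"turn":0},{"gripper":0,"delta_pos":[-7.5,-26.5,145],"turn":0},{"gripper":0,"delta_pos":[-7.5,-26.5,156],"turn":0},{"gripper":0,"delta_pos":[-7.5,-26.5,159.5],"turn":0},{"gripper":0,"delta_pos":[-7.5,-26.5,160.5],"turn":0},{"gripper":0,"delta_pos":[-7.5,-26.5,161],"turn":0},{"gripper":0,"delta_pos":[-7.5,-26.5,161],"turn":0}])

```text
time: 11.17
tcp_pos: [0.5116, -0.0435, 0.2]
tool_rot: [0.492, 3.102, 0.0]
ft_force: [0.4, 0.3, -0.4]
gripper_width: -0.0
grasp_force: 0.0
```

Call:
arm_command(plan=[{"gripper":0,"delta_pos":[0,0,1],"turn":0},{"gripper":0,"delta_pos":[0,0,1],"turn":0}])

```text
time: 11.33
tcp_pos: [0.5114, -0.0434, 0.1988]
tool_rot: [0.491, 3.102, 0.001]
ft_force: [-0.2, 0.1, -0.3]
gripper_width: -0.0001
grasp_force: 0.0
```

Call:
arm_command(plan=[{"gripper":0,"delta_pos":[0,0,0.5],"turn":0},{"gripper":0,"delta_pos":[0,0,0.5],"turn":0}])

```text
time: 11.5
tcp_pos: [0.5112, -0.0434, 0.1979]
tool_rot: [0.491, 3.103, 0.0]
ft_force: [-0.1, 0.4, -0.1]
gripper_width: -0.0001
grasp_force: 0.0
```

Call:
arm_command(plan=[{"gripper":0,"delta_pos":[0,0,0.7],"turn":0},{"gripper":0,"delta_pos":[0,0,0.7],"turn":0}])

```text
time: 11.67
tcp_pos: [0.5111, -0.0434, 0.197]
tool_rot: [0.491, 3.103, 0.0]
ft_force: [-0.1, -0.4, -0.9]
gripper_width: -0.0002
grasp_force: 0.0
```

Call:
arm_command(plan=[{"gripper":0,"delta_pos":[0,0,0.5],"turn":0},{"gripper":0,"delta_pos":[0,0,0.5],"turn":0}])

```text
time: 11.83
tcp_pos: [0.5113, -0.0435, 0.1967]
tool_rot: [0.491, 3.103, 0.0]
ft_force: [0.5, 0.3, 2.6]
gripper_width: 0.0002
grasp_force: 1.2
```

The face is at about 0.197 m, so the earlier touch had sunk the plate by 1 mm. I'll press to about 9 N and turn half the way, then check.

Call:
arm_command(plan=[{"gripper":0,"delta_pos":[0,0,0.6],"turn":0},{"gripper":0,"delta_pos":[0,0,0.6],"turn":0},{"gripper":0,"delta_pos":[2.5,-1.1,0.6],"turn":5},{"gripper":0,"delta_pos":[5.1,-2.0,0.6],"turn":10},{"gripper":0,"delta_pos":[7.8,-2.6,0.6],"turn":15},{"gripper":0,"delta_pos":[10.6,-3.0,0.6],"turn":20}])

```text
time: 12.33
tcp_pos: [0.5007, -0.0433, 0.1965]
tool_rot: [1.029, 2.967, 0.001]
ft_force: [0.8, 0.7, 9.4]
gripper_width: 0.0
grasp_force: 5.0
```

Call:
arm_command(plan=[{"gripper":0,"delta_pos":[2.5,-1.1,0],"turn":5},{"gripper":0,"delta_pos":[5.1,-2.0,0],"turn":10},{"gripper":0,"delta_pos":[7.8,-2.6,0],"turn":15},{"gripper":0,"delta_pos":[10.6,-3.0,0],"turn":20},{"gripper":0,"delta_pos":[12.5,-3.2,0],"turn":23.5},{"gripper":0,"delta_pos":[12.5,-3.2,0],"turn":23.5},{"gripper":0,"delta_pos":[12.5,-3.2,0],"turn":23.5}])

```text
time: 12.92
tcp_pos: [0.4889, -0.0378, 0.1965]
tool_rot: [1.606, 2.699, 0.001]
ft_force: [-0.5, 0.6, 11.8]
gripper_width: 0.0
grasp_force: 5.9
```

Call:
arm_command(plan=[{"gripper":0,"delta_pos":[0,0,-4],"turn":0},{"gripper":0,"delta_pos":[0,0,-30],"turn":-6},{"gripper":0,"delta_pos":[8,16,-70],"turn":-13},{"gripper":0,"delta_pos":[14,26,-110],"turn":-20},{"gripper":0,"delta_pos":[14,26,-145],"turn":-27},{"gripper":0,"delta_pos":[14,26,-163],"turn":-34},{"gripper":0,"delta_pos":[14,26,-163],"turn":-41},{"gripper":0,"delta_pos":[14,26,-163],"turn":-43.5},{"gripper":0,"delta_pos":[14,26,-163],"turn":-43.5}])

```text
time: 13.67
tcp_pos: [0.5044, -0.0133, 0.3593]
tool_rot: [0.487, 3.103, 0.001]
ft_force: [0.7, -0.4, -0.6]
gripper_width: 0.0
grasp_force: 0.0
```

```bash
python3 pol.py pics/p3.png
```

```text
13.6667 [ 0.50437817 -0.01325314  0.3592524 ] [ 0.69039009 -0.38801033 -0.58954737]
```

View pics/p3.png

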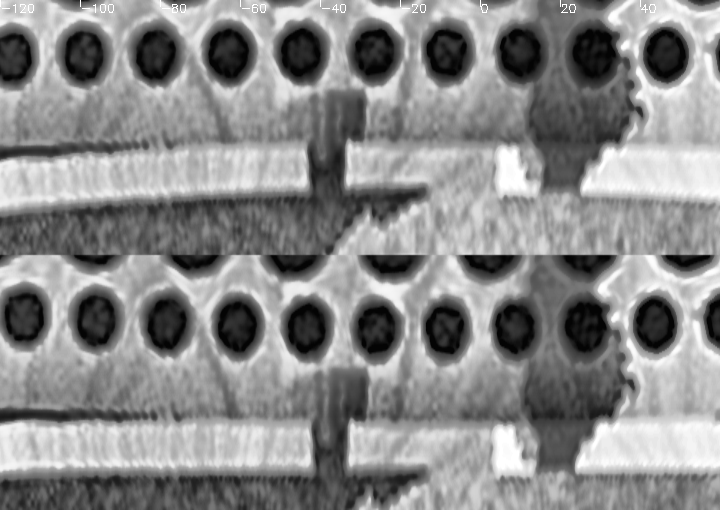

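The notch now spans about 318 to 365, centred at -35°, with the pin showing in it at -37.5°. It needs about 3° more clockwise. After that nudge I'll press at the centre, using the height as the check.

Call:
arm_command(plan=[{"gripper":0,"delta_pos":[-3.2,-30,40],"turn":0},{"gripper":0,"delta_pos":[-3.2,-30,80],"turn":0},{"gripper":0,"delta_pos":[-3.2,-30,120],"turn":0},{"gripper":0,"delta_pos":[-3.2,-30,145],"turn":0},{"gripper":0,"delta_pos":[-3.2,-30,157],"turn":0},{"gripper":0,"delta_pos":[-3.2,-30,161],"turn":0},{"gripper":0,"delta_pos":[-3.2,-30,162.2],"turn":0},{"gripper":0,"delta_pos":[-3.2,-30,162.5],"turn":0},{"gripper":0,"delta_pos":[-3.2,-30,162.5],"turn":0},{"gripper":0,"delta_pos":[-3.2,-30,162.5],"turn":0}])

```text
time: 14.55
tcp_pos: [0.4984, -0.0426, 0.1968]
tool_rot: [0.492, 3.102, 0.0]
ft_force: [0.9, -0.5, -0.0]
gripper_width: -0.0
grasp_force: 0.0
```

Call:
arm_command(plan=[{"gripper":0,"delta_pos":[0,0,0.5],"turn":0},{"gripper":0,"delta_pos":[0,0,0.5],"turn":0}])

```text
time: 14.72
tcp_pos: [0.4984, -0.0426, 0.1962]
tool_rot: [0.491, 3.102, 0.0]
ft_force: [-0.3, -0.4, 0.8]
gripper_width: 0.0001
grasp_force: 1.1
```

Call:
arm_command(plan=[{"gripper":0,"delta_pos":[0,0,0.8],"turn":0},{"gripper":0,"delta_pos":[0,0,0.8],"turn":0},{"gripper":0,"delta_pos":[0.9,0,0.8],"turn":1.6},{"gripper":0,"delta_pos":[1.8,0,0.8],"turn":3.2},{"gripper":0,"delta_pos":[1.8,0,0.8],"turn":3.2},{"gripper":0,"delta_pos":[1.8,0,0.8],"turn":3.2}])

```text
time: 15.22
tcp_pos: [0.4972, -0.0422, 0.1958]
tool_rot: [0.578, 3.086, 0.001]
ft_force: [-1.3, -0.9, 11.5]
gripper_width: 0.0003
grasp_force: 6.0
```

Call:
arm_command(plan=[{"gripper":0,"delta_pos":[0,0,-3],"turn":0},{"gripper":0,"delta_pos":[0,0,-8],"turn":0},{"gripper":0,"delta_pos":[-1,16,-8],"turn":-3.2},{"gripper":0,"delta_pos":[-1,31.5,-8],"turn":-3.2},{"gripper":0,"delta_pos":[-1,31.5,-4],"turn":-3.2},{"gripper":0,"delta_pos":[-1,31.5,-2],"turn":-3.2},{"gripper":0,"delta_pos":[-1,31.5,-1],"turn":-3.2},{"gripper":0,"delta_pos":[-1,31.5,-0.5],"turn":-3.2},{"gripper":0,"delta_pos":[-1,31.5,0],"turn":-3.2},{"gripper":0,"delta_pos":[-1,31.5,0.5],"turn":-3.2},{"gripper":0,"delta_pos":[-1,31.5,0.5],"turn":-3.2}])

```text
time: 16.13
tcp_pos: [0.509, -0.0136, 0.1954]
tool_rot: [0.492, 3.102, 0.001]
ft_force: [-4.0, 1.6, 16.6]
gripper_width: -0.0003
grasp_force: 8.4
```

Call:
arm_command(plan=[{"gripper":0,"delta_pos":[0,0,0.5],"turn":0},{"gripper":0,"delta_pos":[0,0,1],"turn":0},{"gripper":0,"delta_pos":[0,0,1.5],"turn":0},{"gripper":0,"delta_pos":[0,0,2],"turn":0},{"gripper":0,"delta_pos":[0,0,2],"turn":0}])

```text
time: 16.55
tcp_pos: [0.509, -0.0136, 0.1935]
tool_rot: [0.492, 3.102, 0.001]
ft_force: [-4.7, 2.0, 19.1]
gripper_width: 0.0001
grasp_force: 9.3
```

Call:
arm_command(plan=[{"gripper":0,"delta_pos":[0,0,0.5],"turn":0},{"gripper":0,"delta_pos":[0,0,1],"turn":0},{"gripper":0,"delta_pos":[0,0,1],"turn":0}])

```text
time: 16.8
tcp_pos: [0.5091, -0.0136, 0.1925]
tool_rot: [0.492, 3.102, 0.001]
ft_force: [-3.9, 1.6, 18.3]
gripper_width: 0.0003
grasp_force: 9.3
```

The plate has passed the pin's level with no rise in force, so the notch is on the pin. I'll keep pressing.

Call:
arm_command(plan=[{"gripper":0,"delta_pos":[0,0,0.5],"turn":0},{"gripper":0,"delta_pos":[0,0,1],"turn":0},{"gripper":0,"delta_pos":[0,0,1.5],"turn":0},{"gripper":0,"delta_pos":[0,0,1.8],"turn":0},{"gripper":0,"delta_pos":[0,0,1.8],"turn":0}])

```text
time: 17.22
tcp_pos: [0.5091, -0.0137, 0.1908]
tool_rot: [0.492, 3.102, 0.001]
ft_force: [-2.9, 2.1, 19.2]
gripper_width: 0.0
grasp_force: 9.4
```

Call:
arm_command(plan=[{"gripper":0,"delta_pos":[0,0,0.5],"turn":0},{"gripper":0,"delta_pos":[0,0,1],"turn":0},{"gripper":0,"delta_pos":[0,0,1],"turn":0}])

```text
time: 17.47
tcp_pos: [0.5091, -0.0136, 0.1898]
tool_rot: [0.492, 3.102, 0.001]
ft_force: [-4.0, 1.0, 18.2]
gripper_width: 0.0
grasp_force: 9.4
```

Call:
arm_command(plan=[{"gripper":0,"delta_pos":[0,0,0.5],"turn":0},{"gripper":0,"delta_pos":[0,0,0.8],"turn":0},{"gripper":0,"delta_pos":[0,0,0.8],"turn":0}])

```text
time: 17.72
tcp_pos: [0.5092, -0.0137, 0.1895]
tool_rot: [0.492, 3.101, 0.002]
ft_force: [-8.3, 2.2, 31.7]
gripper_width: -0.0001
grasp_force: 15.9
```

Call:
arm_command(plan=[{"gripper":0,"delta_pos":[0,0,0.5],"turn":0},{"gripper":0,"delta_pos":[0,0,0.5],"turn":0}])

```text
time: 17.88
tcp_pos: [0.5093, -0.0136, 0.1893]
tool_rot: [0.492, 3.101, 0.002]
ft_force: [-10.3, 2.8, 38.9]
gripper_width: 0.0003
grasp_force: 20.5
```

The force rises at 0.1895 m, so the plate has bottomed. I'll lift off and check it.

Call:
arm_command(plan=[{"gripper":0,"delta_pos":[0,0,-3],"turn":0},{"gripper":0,"delta_pos":[0,0,-30],"turn":0},{"gripper":0,"delta_pos":[0,0,-70],"turn":0},{"gripper":0,"delta_pos":[0,0,-110],"turn":0},{"gripper":0,"delta_pos":[0,0,-150],"turn":0},{"gripper":0,"delta_pos":[0,0,-170],"turn":0},{"gripper":0,"delta_pos":[0,0,-170],"turn":0},{"gripper":0,"delta_pos":[0,0,-170],"turn":0}])

```text
time: 18.55
tcp_pos: [0.5089, -0.0136, 0.3582]
tool_rot: [0.492, 3.101, 0.001]
ft_force: [-0.3, 0.5, -0.4]
gripper_width: 0.0003
grasp_force: 0.0
```

```bash
python3 - <<'E'
from h import *
f=grab_frame("wrist");im=f["img"][:,:,::-1]
u,v=proj(f,[.507,-.012,.19]).astype(int);print(u,v)
cv2.imwrite("pics/w5.png",cv2.resize(im[v-80:v+80,u-80:u+80],None,fx=3.7,fy=3.7,interpolation=cv2.INTER_CUBIC))
E
```

```text
320 217
```

View pics/w5.png

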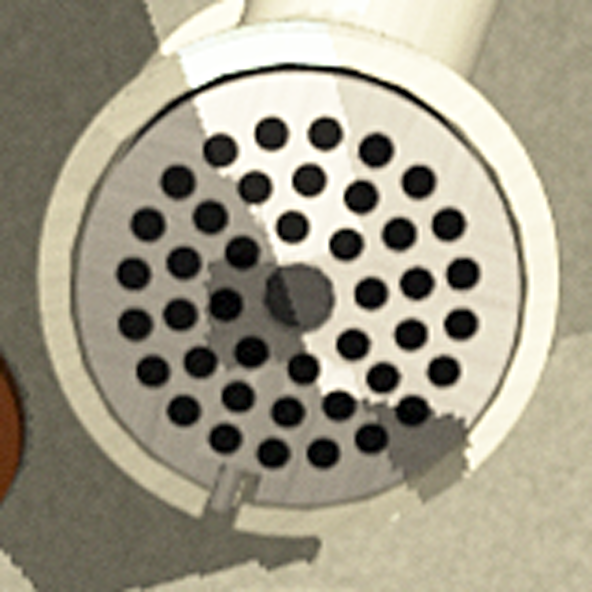

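The plate lies concentric and flush in the mouth. The notch at crop (235,485) is on the slot and the pin shows in it. I'm handing in.

```bash
python3 -c "
from rig import *
print(finish_job())"
```

```text
the job is handed in; nothing more can be done
None
```

The plate is turned with its notch on the pin and pressed home (contact at about 0.1895 m, flush with the rim); the hand is clear, and the job was handed in at about 18.6 s of the 51 s, with no verdict returned.

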